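# Load a stepped block under the spring guard of a dowel borer

## Robot

A 7-joint arm with a two-finger parallel gripper is mounted at the origin on the work surface. World frame = base frame: x ahead of the robot, y to its left, z up, the work surface at z = 0. Lengths are in mm, angles in rad, forces in N, time in s.
With the tool pointing down it reaches from about 425 to 800 mm from the base axis. Payload 8.3 kg.
Tool frame: the origin (TCP) lies between the finger pads; the fingertips stand 25 mm ahead of it and the grasp point (between the pads) lies 6 mm ahead of it (bot.tip_extent is the z of the fingertips in the tool frame, in mm); z points along the fingers, y is the direction in which the jaws open and shut (so a half turn about z gives the same grasp; the last joint's range is limited). The gripper opens to 85 mm and grips with 20 to 120 N. Pads are 22 mm wide; open, the fingers measure 114 mm over their backs; the gripper's body (76 mm by 85 mm) begins 54 mm behind the grasp point. The pads swing forward as they close: fully open they stand 13 mm farther back than shut.
Start: joints at [1.119, 0.383, 0.016, 1.37, -0.006, 1.388, -0.046], TCP at [236.958, -578.322, 256.279] pointing down, gripper open.
Joint ranges: [-2.95, 2.95], [-0.25, 2.06], [-1.52, 1.56], [0.18, 2.33], [-1.44, 4.58], [0.02, 2.06], [-3.01, 3.01]. Speed limits (rad/s): [2.39, 2.39, 3.01, 3.01, 3.14, 3.14, 3.14].

## Interface

Orientations are given as a unit quaternion [x, y, z, w].
In Python, from cell import bot gives the robot as it stands.
- The arm moves only by the tool servo_tool, never from a script. Its argument "targets" is text: rows parted by semicolons, each of 7 numbers parted by spaces: the finger opening in mm, from 0 to 85.4, then the shift along the tool's x, y, z in mm, then the turn, a rotation vector about the tool's x, y, z in rad. A call has 1 to 20 rows; each row shifts and turns the commanded pose from where the row before left it, along the tool's axes as they then stand; what a row does not reach is not made up. A row lasts 1/10 s, in which the tool goes at most 50 mm and 8.59 degrees, less where a joint would pass 70% of its speed; a pose out of reach is approached as far as the arm can. A call is refused whole if a number of a shift passes 50 or a number of a turn 0.15, either way. A call with a gripper value outside its range is refused whole. The fingers move at their own pace and stop on an object; the grip force is fixed at half the most. Time passes only in rows, so rows that do not move let the fingers close. It gives the time, the measured TCP pose, the force and the opening at its end, in the units of the state.
- bot.state(): the state, without advancing time (a new reading comes with each control period).
- bot.grab_frame(name): name is "side" or "top"; returns the picture (480x640x3 uint8, red, green, blue); there is no depth.
- bot.get_calibration(name): a dict with "fx", "fy", "cx", "cy" (pixels), "cam_to_world" (4x4, takes a point from camera to world coordinates). Camera axes: x right, y up, looking along -z (the intrinsics and any distortion apply to the point x, -y, -z); pixel columns grow to the right and rows downward; lengths in mm; the calibration is good to about 2 mm. A picture is of the moment at which its call begins. get_calibration takes no time and is no camera call.
- bot.hand_in(): hands the job in, once; it reports no verdict.
Trained networks look in the newest picture that a camera, given by its name, has taken for a name from the list of things; names that differ only in an ending like _2 or _b are one class to them, and where a whole thing is asked for, a point or a joint stands for the part that bears it (a point fixed in the world has none). Each returns a list of dicts, best first, with "confidence" (0 to 1); they miss things now and then, are a little off and sometimes report something else, mostly with a low value. They report only what shows in the picture. A call takes as long as a camera call.
- bot.look_for(camera, label): "point" ([x, y, z] in mm, in the coordinates of the camera as it stood for that picture, good to about 4 mm: the middle of the surface that is visible of it).
- bot.trace(camera, label): "pixels" (480x640 bool, what is visible of it).
The state is a dict: "t": time; "joints": joint angles; "qd": joint speeds; "effort": joint torques, N m; "position": TCP position; "eef_rot": TCP orientation; "contact_force": force on the tool from outside, world axes, zero at the start; "moment": the same for the moment, N m; "opening": finger opening in mm.
Only numpy, scipy, OpenCV 4.12 (cv2) and the standard library are available. Lean on these libraries where they do the work, as an engineer would, in place of code of your own. Each camera call takes 0.05 s, during which the arm holds its last target.

## Task

Load the stepped wooden block into the dowel borer with the fingertips only: press the borer's spring paddle down with one fingertip so that the guard flap swings up, and keep it held open while the other fingertip pushes the block along the channel, under the flap, until its nose is fully home against the end stop. Only then let the paddle up, so that the flap drops shut behind the block's step, and move clear. The flap must never come down on the block or be pushed by it, nothing is gripped or lifted, and the other things on the bench stay where they are.

Things in the scene. Friction and masses are not known exactly. Their poses are not given: they have to be found in the camera images.
- jig: Bench dowel borer, fixed: green base, open-topped channel, steel end stop, motor lying behind it. Origin at bench height under the middle of the flap's front plate, on the channel's centre line. x: direction of the push, along the channel to the stop; y: towards the paddle; z up. Its frame is meant below by 'borer'. Channel floor at z 10, x -220 to 57; guide rails 8 high, inner faces at y -26 and 26.
- stop (a point): Centre of the end stop's face, which the block's nose must meet: borer x 57.5, y 0, z 28. The stop is 55 high; behind it the motor, up to 90 high, reaches to borer x 207.
- hinge (a point): Point on the guard's hinge axis at borer x 0, y 35, z 58. The axis, a thin rod, runs along borer x between two posts at x -212 and 67, each 18 wide and 68 high.
- guard (a joint): Angle (rad) of the spring guard: paddle and flap are one rocking piece on the hinge rod. 0: flap shut; 0.72: fully open (stops). A spring drives it shut; holding it open takes 7 to 9 N straight down on the paddle's middle. At 0.40 the flap just clears the block's high part, at 0.60 by 7 mm.
- paddle (a point): Flat aluminium plate of the guard, 160 along borer x (-200 to -40), 83 across, 5 thick. Point: centre of its top face (moves with it; axes parallel to the borer's when shut). Shut, it slopes up outwards at 0.60 rad, from borer y 60, z 25 to y 128, z 72. At joint 0.60 it is level, top at z 17, y 37.5 to 120.5: a fingertip on it is then level with the block's low step and can slide along it in x.
- flap (a point): Steel sheet flap of the guard over the channel's far end: cover plate at borer x -2 to 58, and at its front the apron, 4 thick (x -2 to 2), y -30 to 5, lower edge at z 32 when shut: it stops the block's high part (top z 46), not its low step (top z 28). Point: the apron's lower corner nearest the hinge (x 0, y 5). No part of it lies at x below -2, so the block's rear end stays open to a finger from above.
- block: The work: stepped light wooden block, 115 long, 48 wide, 0.12 kg, lying in the channel. Origin under its middle; x along it to the nose. High part x 7.5 to 57.5, 36 high; low step x -57.5 to 7.5, 18 high, whose rear end face is pushed. Home: origin at borer x 0, rear end at x -57.5, shoulder 5.5 past the apron. Starts with its nose 15 to 45 before the apron.
- pencil: Bystander: flat red carpenter's pencil, 165 x 12 x 8, lying beside the channel. Origin under its middle.
- plain_blank: Bystander: plain rectangular wooden blank without a step, 130 x 48 x 36, lying beyond the pencil. Origin under its middle. It is not the work.
- try_square: Bystander: try square lying flat, dark wooden stock 110 long with a 150 steel blade. Origin under the stock's middle.
- glue: Bystander: white glue bottle, 56 in diameter, 160 high. Origin under its middle.
- jar: Bystander: glass jar with a steel cap, 64 in diameter, 75 high. Origin under its middle.
- screwdriver: Bystander: screwdriver lying on the bench, about 200 long, black handle. Origin near its middle.
- clamp: Bystander: F-clamp lying flat, 240 long steel bar with two orange jaws. Origin under the bar's middle.

How it is judged:
By the outcome, as a careful person would: the job done as asked, in the order asked, and still so for the second after the job is handed in, with the robot touching nothing.
It also fails if it takes over 48 s, if anything falls off the work surface, if the arm or the gripper's body presses on something with over 40 N, if the wrist force passes 120 N, or if a joint passes its speed limit or range.

## Working session

There is one attempt and no reset: what is moved stays moved. The work goes in short steps, Python scripts to look and compute and a tool call to move; the robot and the scene stay as the last step left them, time stands still between calls to the robot, and variables do not carry over. Pictures are saved under pics/ and viewed, and the job is handed in when it is done.

Besides the shell and the picture viewer there is one more tool, called by a JSON object that holds its "fn" and its "kwargs", one argument or row to a line. servo_tool: Moves the arm, as the interface text tells. Its arguments: {"type":"object","properties":{"targets":{"type":"string"}},"required":["targets"]}

```bash
ls; mkdir -p pics
python3 - <<'E'
from cell import bot
import cv2
for n in("side","top"):
    im=bot.grab_frame(n); cv2.imwrite(f"pics/{n}0.png",im[:,:,::-1])
    c=bot.get_calibration(n); print(n,c)
print(bot.state())
E
```

```text
pics
side {'fx': 438.1243692816003, 'fy': 438.1243692816003, 'cx': 316.99974027938543, 'cy': 235.83891759168534, 'cam_to_world': array([[-9.52515286e-01,  1.90191777e-01, -2.37785026e-01,
         2.78091436e+02],
       [-3.04447674e-01, -5.81739424e-01,  7.54248538e-01,
         8.93550327e+02],
       [ 5.12294518e-03,  7.90826360e-01,  6.12019137e-01,
         8.38089921e+02],
       [ 0.00000000e+00,  0.00000000e+00,  0.00000000e+00,
         1.00000000e+00]])}
top {'fx': 551.7634447927576, 'fy': 551.7634447927576, 'cx': 325.77400500531917, 'cy': 236.07766689960206, 'cam_to_world': array([[-2.03529480e-02,  9.96597865e-01, -7.98652150e-02,
         4.65155705e+02],
       [-9.99789492e-01, -2.04950853e-02, -9.60301726e-04,
        -3.90412273e+01],
       [-2.59387904e-03,  7.98288578e-02,  9.96805209e-01,
         1.48764053e+03],
       [ 0.00000000e+00,  0.00000000e+00,  0.00000000e+00,
         1.00000000e+00]])}
{'t': 0.1, 'joints': array([ 1.11911326,  0.38418017,  0.01637453,  1.37104744, -0.00632484,
        1.38823678, -0.0465066 ]), 'qd': array([ 0.00047286, -0.0009964 ,  0.00133299, -0.00145693, -0.00140629,
        0.00130244,  0.00018178]), 'effort': array([ 3.29575298e-03, -6.29128790e+01,  8.47952943e-01, -3.72756600e+01,
        1.68275088e-02,  1.03379338e-02, -5.49971298e-05]), 'position': array([ 236.79699889, -577.94876002,  255.36330615]), 'eef_rot': array([ 9.81159885e-01,  1.93195367e-01, -1.78134942e-04, -8.94144273e-04]), 'contact_force': array([ 0.11051558, -0.66951788, -0.39850795]), 'moment': array([ 0.00457612, -0.02095618,  0.02056269]), 'opening': 85.7921632155277}
```

View pics/side0.png

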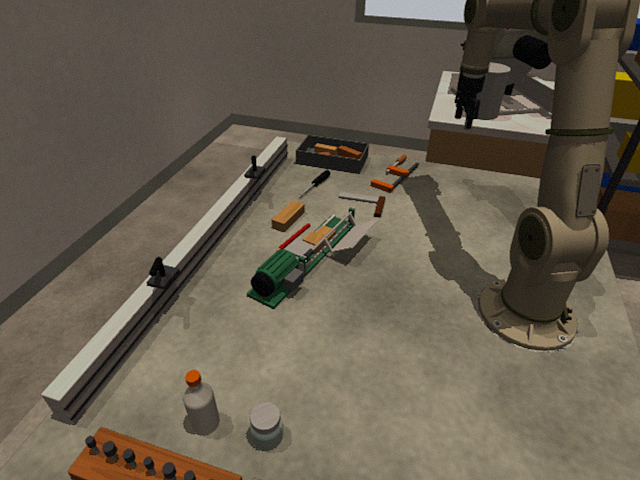

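View pics/top0.png

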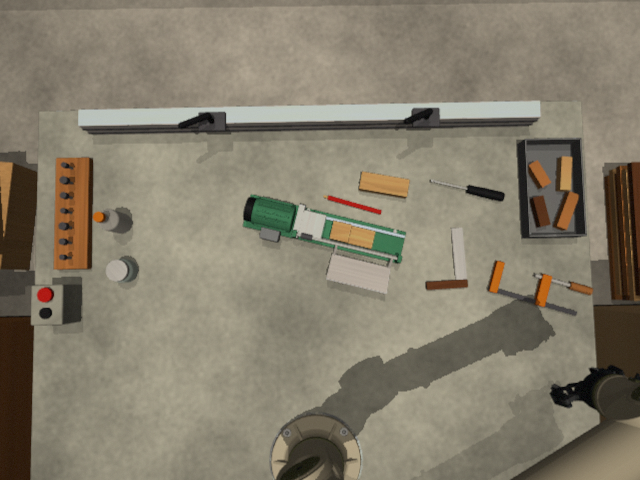

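```bash
cat > h.py <<'E'
import numpy as np, cv2
from cell import bot
from scipy.spatial.transform import Rotation as R
def proj(n,P):
    c=bot.get_calibration(n);T=np.linalg.inv(c["cam_to_world"])
    p=np.atleast_2d(P)@T[:3,:3].T+T[:3,3]
    return np.c_[c["cx"]+c["fx"]*p[:,0]/-p[:,2], c["cy"]-c["fy"]*p[:,1]/-p[:,2]]
def unproj(n,uv,z):
    c=bot.get_calibration(n);T=c["cam_to_world"]
    uv=np.atleast_2d(uv).astype(float)
    d=np.c_[(uv[:,0]-c["cx"])/c["fx"],-(uv[:,1]-c["cy"])/c["fy"],-np.ones(len(uv))]@T[:3,:3].T
    o=T[:3,3]; return o+d*((z-o[2])/d[:,2])[:,None]
E
python3 - <<'E'
from h import *
im=cv2.imread("pics/top0.png"); cv2.imwrite("pics/topc.png",cv2.resize(im[185:305,235:415],None,fx=4.4,fy=4.4,interpolation=cv2.INTER_CUBIC))
im=cv2.imread("pics/side0.png"); cv2.imwrite("pics/sidec.png",cv2.resize(im[200:310,240:385],None,fx=5.4,fy=5.4,interpolation=cv2.INTER_CUBIC))
for n in("top","side"):
    T=bot.get_calibration(n)["cam_to_world"]
    for l in("jig","block","paddle","flap","hinge","stop"):
        r=bot.look_for(n,l)[:2]
        print(n,l,[(np.round(T[:3,:3]@q["point"]+T[:3,3],1),round(q["confidence"],2)) for q in r])
        t=bot.trace(n,l)
        if t:
            m=t[0]["pixels"]; ct=max(cv2.findContours(m.astype(np.uint8),0,2)[0],key=cv2.contourArea)
            print("  ",t[0]["confidence"],m.sum(),cv2.minAreaRect(ct))
            np.save(f"m_{n}_{l}.npy",m)
E
```

```text
top jig [(array([586. , -49.3,  56.1]), 0.8), (array([ 582.1, -105.9,   22.6]), 0.72)]
   0.84 6244 ((319.8974914550781, 244.2483673095703), (164.46646118164062, 66.23499298095703), 14.300277709960938)
top block [(array([ 581.6, -105.4,   22.6]), 0.76), (array([500.1, 496.3,  73. ]), 0.62)]
   0.68 817 ((352.32354736328125, 235.20590209960938), (43.89894104003906, 19.16031265258789), 14.03624439239502)
top paddle [(array([505.7, -93.8,  63.7]), 0.73)]
   0.71 2487 ((341.8808288574219, 256.8471374511719), (111.6434326171875, 53.2663688659668), 30.25643539428711)
top flap [(array([501.7, -92.4,  60.4]), 0.78)]
   0.79 2555 ((342.4429931640625, 256.8834228515625), (111.6434326171875, 53.77024459838867), 30.25643539428711)
top hinge [(array([581.4, -48.5,  59.5]), 0.82)]
   0.62 6265 ((319.4599304199219, 243.95877075195312), (163.92095947265625, 66.35740661621094), 14.858613014221191)
top stop [(array([584.5, -51.9,  53.8]), 0.72)]
   0.57 6470 ((319.6000061035156, 243.79998779296875), (165.7315673828125, 66.34261322021484), 14.470295906066895)
side jig [(array([600.6,  57.1,  59.9]), 0.
[... 235 characters left out ...]
890625, 49.550270080566406), 50.19442367553711)
side paddle [(array([524.6, -62.5,  60.4]), 0.83)]
   0.67 1166 ((332.3000183105469, 238.1000213623047), (32.64659118652344, 93.4676284790039), 63.43495178222656)
side flap [(array([521.9, -65.8,  61.7]), 0.65)]
   0.7 1182 ((330.99560546875, 238.4173126220703), (32.548160552978516, 91.57532501220703), 63.00416564941406)
side hinge [(array([600.5,  55.5,  54.7]), 0.6)]
   0.81 4230 ((307.72967529296875, 252.43844604492188), (44.24506378173828, 148.29278564453125), 51.15916442871094)
side stop [(array([597. ,  61.2,  50.8]), 0.94)]
   0.67 4263 ((308.03948974609375, 253.18646240234375), (43.2684440612793, 147.71347045898438), 52.177249908447266)
```

```bash
echo
```

```text
(no output)
```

View pics/topc.png

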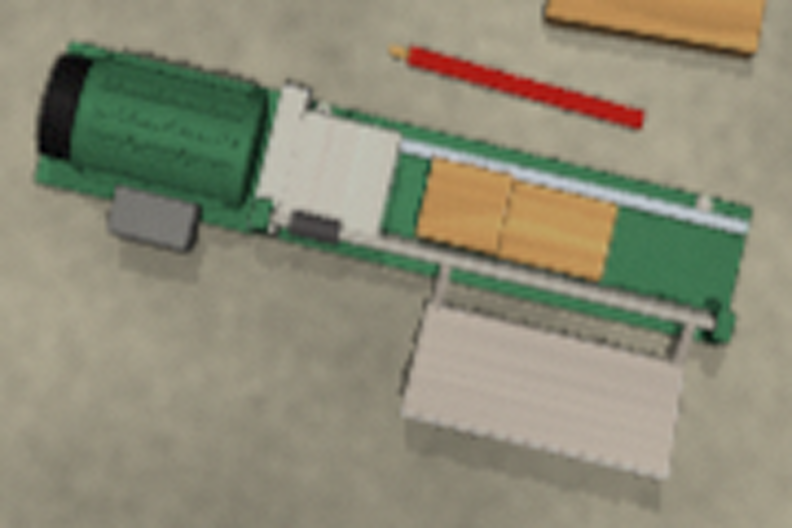

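View pics/sidec.png

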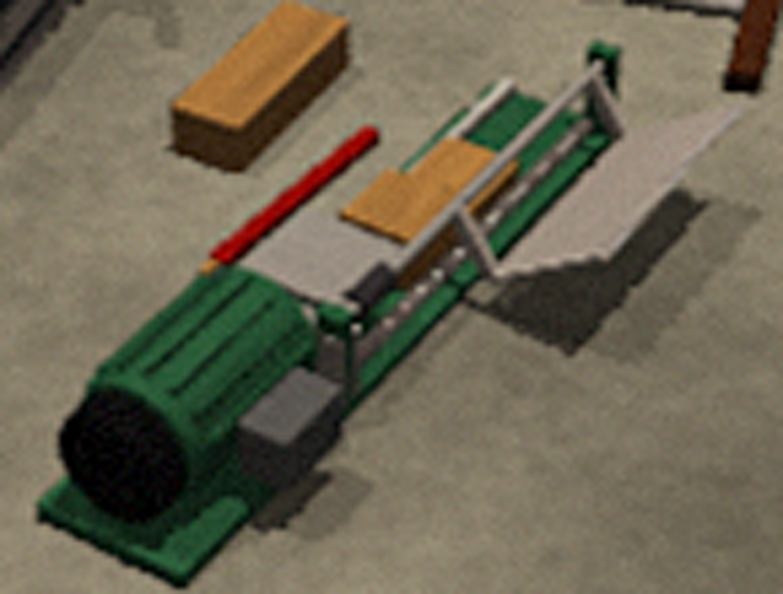

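```bash
cat > fit.py <<'E'
from h import *
from scipy.optimize import least_squares
def t(u,v): return ((u-2)/4.4+235,(v-2)/4.4+185)
def s(u,v): return ((u-2.5)/5.4+240,(v-2.5)/5.4+200)
C=[("top",(-40,128,72),t(403,416)),("top",(-200,128,72),t(668,476)),("top",(-200,60,25),t(683,362)),("top",(-40,60,25),t(430,308)),
("side",(-40,128,72),s(605,260)),("side",(-200,128,72),s(743,110)),("side",(-40,60,25),s(498,276)),
("top",(-220,-26,18),t(746,231)),("side",(-220,-30,18),s(508,82))]
def tow(p,P):
    c,q=np.cos(p[2]),np.sin(p[2]); P=np.atleast_2d(np.array(P,float))
    return np.c_[p[0]+c*P[:,0]-q*P[:,1],p[1]+q*P[:,0]+c*P[:,1],P[:,2]]
def res(p,cams=("top","side"),C=C): return np.concatenate([(proj(n,tow(p,P))[0]-uv) for n,P,uv in C if n in cams])
if __name__=="__main__":
    for cams in (("top",),("side",),("top","side")):
        f=least_squares(res,[580,-50,1.4],args=(cams,),x_scale=[1,1,.01]); print(cams,np.round(f.x,4)); print(np.round(f.fun.reshape(-1,2),1).tolist())
    p=f.x; np.save("jig.npy",p)
    # block
    for n,pts in (("top",[((57.5,-24,46),t(427,158)),((57.5,24,46),t(415,235)),((-57.5,-24,28),t(617,203)),((-57.5,24,28),t(603,278))]),
                  ("side",[((57.5,-24,46),s(342,213)),((57.5,24,46),s(407,243)),((-57.5,24,28),s(518,170))])):
        for P,uv in pts:
            w=unproj(n,[uv],P[2])[0]; c,q=np.cos(p[2]),np.sin(p[2]); d=w[:2]-p[:2]
            print(n,P,"borer",np.round([c*d[0]+q*d[1],-q*d[0]+c*d[1]],1),"-> origin x",round(c*d[0]+q*d[1]-P[0],1))
    for n in("top","side"):
        im=cv2.imread(f"pics/{n}0.png"); k=4.4 if n=="top" else 5.4
        o=(235,185) if n=="top" else (240,200); sz=(180,120) if n=="top" else (145,110)
        im=cv2.resize(im[o[1]:o[1]+sz[1],o[0]:o[0]+sz[0]],None,fx=k,fy=k,interpolation=cv2.INTER_CUBIC)
        def L(pp,col):
            q=proj(n,tow(p,pp)); q=((q-o)*k+k/2).astype(np.int32); cv2.polylines(im,[q],False,col,1)
        L([(-40,60,25),(-200,60,25),(-200,128,72),(-40,128,72),(-40,60,25)],(255,0,0))
        L([(-220,-26,18),(57,-26,18)],(0,0,255));L([(-220,26,18),(57,26,18)],(0,0,255));L([(-212,35,58),(67,35,58)],(255,0,255));L([(57.5,-26,55),(57.5,26,55)],(255,255,0));L([(-2,-30,32),(-2,5,32)],(255,255,0))
        cv2.imwrite(f"pics/{n}_ov.png",im)
E
python3 fit.py
```

```text
('top',) [601.8567 -26.6379   1.3339]
[[-0.3, 0.1], [0.7, -0.1], [0.6, 0.2], [-0.9, -0.5], [-0.0, 0.2]]
('side',) [601.2063 -22.858    1.3297]
[[0.6, -0.3], [-0.0, -1.1], [-1.2, 1.5], [0.7, -0.3]]
('top', 'side') [601.7512 -25.9682   1.3328]
[[-0.7, 0.1], [0.3, 0.1], [0.3, 0.4], [-1.2, -0.4], [0.7, -1.1], [-0.1, -1.8], [-1.1, 0.7], [-0.3, 0.3], [0.6, -0.9]]
top (57.5, -24, 46) borer [-22.4 -25.8] -> origin x -79.9
top (57.5, 24, 46) borer [-25.3  20.8] -> origin x -82.8
top (-57.5, -24, 28) borer [-139.9  -25.8] -> origin x -82.4
top (-57.5, 24, 28) borer [-141.2   20.4] -> origin x -83.7
side (57.5, -24, 46) borer [-24.2 -25.2] -> origin x -81.7
side (57.5, 24, 46) borer [-20.7  18.3] -> origin x -78.2
side (-57.5, 24, 28) borer [-129.1   25.7] -> origin x -71.6
```

View pics/top_ov.png

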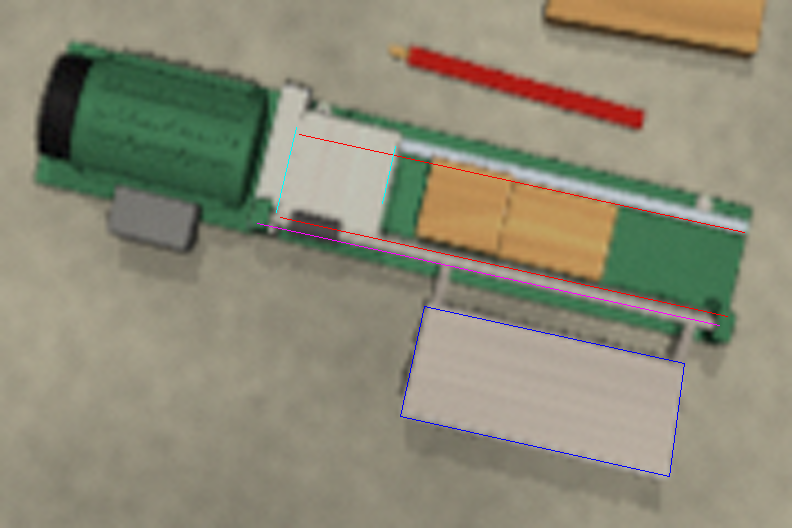

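View pics/side_ov.png

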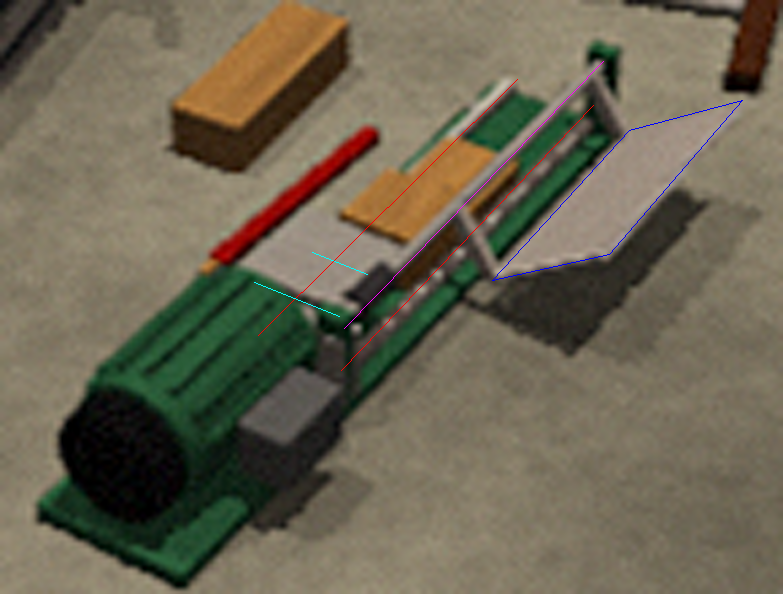

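Run:
```python
from h import *
im=cv2.imread("pics/top0.png")
for i,(a,b) in enumerate(((300,215),(330,215))):
    c=cv2.resize(im[b:b+62,a:a+82],None,fx=9.6,fy=9.6,interpolation=cv2.INTER_NEAREST); 
    for k in range(0,82,10): cv2.putText(c,str(a+k),(int(k*9.6),10),0,.35,(0,0,255)); cv2.line(c,(int(k*9.6),0),(int(k*9.6),600),(0,0,255),1)
    for k in range(0,62,10): cv2.putText(c,str(b+k),(0,int(k*9.6)+10),0,.35,(0,0,255)); cv2.line(c,(0,int(k*9.6)),(800,int(k*9.6)),(0,0,255),1)
    cv2.imwrite(f"pics/z{i}.png",c)
```

```text
(no output)
```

View pics/z0.png

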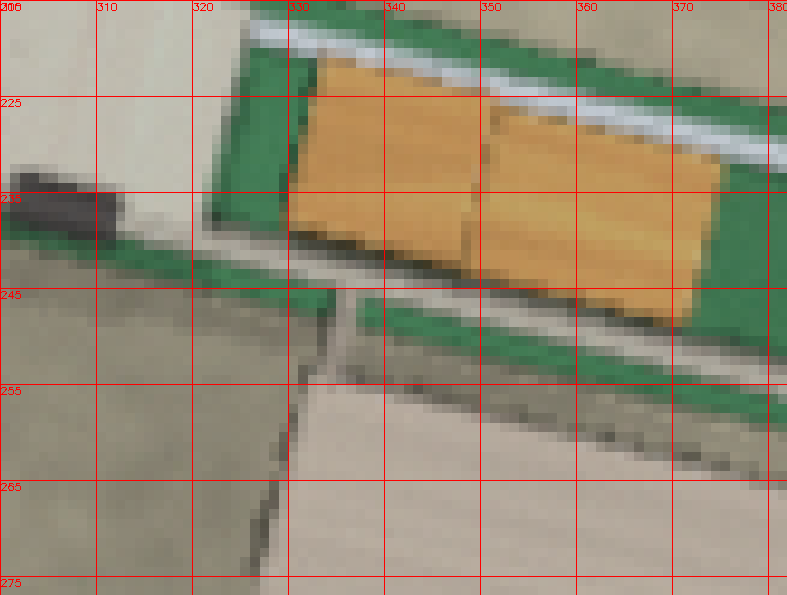

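View pics/z1.png

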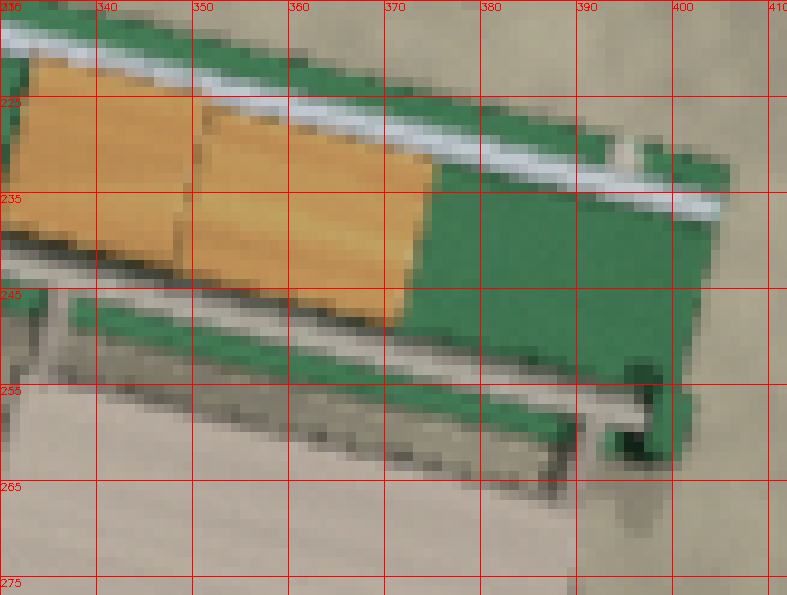

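```bash
cat > fit2.py <<'E'
from fit import *
# line constraints: image point lies on projected line y=const,z=const
Lc=[((-26,18),(327,219.8)),((-26,18),(360,227.3)),((-26,18),(404,237.6)),((35,58),(322,240.3)),((35,58),(350,246.8)),((35,58),(392,256.8)),((24,46),(331,239)),((128,72),t(403,417)),((128,72),t(668,477)),((60,25),(345,255.5)),((60,25),(385,265.8))]
Xc=[(-220,-26,18,(404.7,237.8)),(-40,128,72,t(403,416)),(-200,128,72,t(668,476)),(-2,-20,62,(325.5,222)),(-2,20,62,(322,236))]
def perp(p,yz,uv,isx=False):
    a,b=(proj("top",tow(p,[(-220,)+yz,(57,)+yz])))
    d=(b-a)/np.linalg.norm(b-a); e=np.array(uv)-a; return d[0]*e[1]-d[1]*e[0]
def along(p,x,y,z,uv):
    a,b=proj("top",tow(p,[(x,y,z),(x+10,y,z)])); d=(b-a)/np.linalg.norm(b-a); return d@(np.array(uv)-a)
def r2(p): return np.array([perp(p,*l) for l in Lc if l[0]!=(24,46)]+[along(p,*c) for c in Xc[:3]])
f=least_squares(r2,[600,-26,1.33],x_scale=[1,1,.01]);print(np.round(f.x,4));print(np.round(f.fun,2))
p=f.x
print("flap edge along",[along(p,*c) for c in Xc[3:]])
# robust rails+rod only
g=least_squares(lambda q:np.array([perp(q,*l) for l in Lc[:6]]+[along(q,*c) for c in Xc[:3]]),p,x_scale=[1,1,.01]);print(np.round(g.x,4),np.round(r2(g.x),2))
print("block: ",[ (round(along(g.x,0,0,z,uv),2)) for z,uv in ((46,(332,227)),(46,(330.6,235)),(28,(375,235)),(28,(373,242)))])
np.save("jig.npy",g.x)
def tob(w):
    p=g.x;c,q=np.cos(p[2]),np.sin(p[2]); d=w[:2]-p[:2]; return np.round([c*d[0]+q*d[1],-q*d[0]+c*d[1]],1)
for z,uv in ((46,(332.8,222)),(46,(330,239)),(28,(375.5,233)),(28,(371.3,249)),(10,(324,232)),(10,(405,240))): print(z,uv,tob(unproj("top",[uv],z)[0]))
E
python3 fit2.py
```

```text
[604.0334 -28.7357   1.3194]
[-0.34 -0.14 -0.16  0.27  0.33  0.19 -0.87 -0.31  0.97  0.09 -0.04 -0.46
  0.49]
flap edge along [np.float64(-1.413775906907936), np.float64(-1.2363774072910172)]
[604.1248 -28.7787   1.3192] [-0.38 -0.17 -0.18  0.23  0.3   0.16 -0.91 -0.34  0.94  0.07 -0.03 -0.46
  0.49]
block:  [np.float64(-9.48), np.float64(-9.94), np.float64(-52.96), np.float64(-52.61)]
46 (332.8, 222) [-23.9 -19.8]
46 (330, 239) [-27.   25.5]
28 (375.5, 233) [-140.7  -19.1]
28 (371.3, 249) [-139.3   24.9]
10 (324, 232) [-6.5  8.1]
10 (405, 240) [-223.1  -20.7]
```

```bash
cat >> h.py <<'E'
def tow1(x,y,z):
    p=np.load("jig.npy"); c,q=np.cos(p[2]),np.sin(p[2]); return np.array([p[0]+c*x-q*y,p[1]+q*x+c*y,z])
def tobp(w):
    p=np.load("jig.npy"); c,q=np.cos(p[2]),np.sin(p[2]); d=w[:2]-p[:2]; return np.array([c*d[0]+q*d[1],-q*d[0]+c*d[1],w[2]])
def rel(x,y,z):
    p=np.load("jig.npy"); s=bot.state(); Rm=R.from_quat(s["eef_rot"]); 
    th=p[2]; Rt=R.from_matrix(np.array([[np.cos(th),np.sin(th),0],[np.sin(th),-np.cos(th),0],[0,0,-1]]))
    print("t",s["t"],"borer tcp",np.round(tobp(s["position"]),1),"F",np.round(s["contact_force"],1),"op",round(s["opening"],1))
    print("turn",np.round((Rm.inv()*Rt).as_rotvec(),3)," shift(cur)",np.round(Rm.inv().apply(tow1(x,y,z)-s["position"]),1)," shift(after turn)",np.round(Rt.inv().apply(tow1(x,y,z)-s["position"]),1))
E
python3 -c "
from h import *
print(bot.tip_extent); rel(-162,42,150)"
```

```text
25.0
t 1.3 borer tcp [-623.7  218.8  256.3] F [0.  0.2 0.4] op 85.5
turn [-0.   -0.   -0.93]  shift(cur) [ 417.6 -264.5  106.3]  shift(after turn) [461.7 176.8 106.3]
```

{"fn": "servo_tool", "kwargs": {
  "targets": "78 0 0 0 0 0 -0.133;78 0 0 0 0 0 -0.133;78 0 0 0 0 0 -0.133;78 0 0 0 0 0 -0.133;78 0 0 0 0 0 -0.133;78 0 0 0 0 0 -0.133;78 0 0 0 0 0 -0.132;78 38 14 0 0 0 0;78 38 14 0 0 0 0;78 38 14 0 0 0 0;78 38 14 0 0 0 0;78 38 14 0 0 0 0;78 38 14 0 0 0 0;78 38 14 0 0 0 0;78 38 14 0 0 0 0;78 38 14 0 0 0 0;78 38 14 0 0 0 0;78 38 14 0 0 0 0;78 0 0 0 0 0 0"
}}

```text
t: 3.2
position: [493.5, -205.3, 256.7]
eef_rot: [0.787, 0.617, 0.002, -0.0]
contact_force: [-0.2, -0.4, -0.7]
opening: 78.2
```

```bash
python3 -c "
from h import *
rel(-162,42,150)"
```

```text
t 3.2 borer tcp [-198.5   63.2  256.7] F [-0.2 -0.4 -0.7] op 78.2
turn [ 0.001 -0.003  0.009]  shift(cur) [ 36.   21.4 106.9]  shift(after turn) [ 36.5  21.2 106.7]
```

{"fn": "servo_tool", "kwargs": {
  "targets": "78 18 10 20 0 0 0.009;78 18 11 40 0 0 0;78 0 0 40 0 0 0;78 0 0 7 0 0 0;78 0 0 0 0 0 0"
}}

```text
t: 3.7
position: [518.7, -182.9, 148.6]
eef_rot: [0.793, 0.609, -0.001, -0.001]
contact_force: [0.6, 0.0, 0.2]
opening: 77.9
```

```bash
cat > look.py <<'E'
import sys
from h import *
tag=sys.argv[1]
for n,o,sz,k in(("top",(245,170),(180,130),4.4),("side",(240,170),(160,140),4.2)):
    im=bot.grab_frame(n)[:,:,::-1]
    cv2.imwrite(f"pics/{n}_{tag}.png",cv2.resize(im[o[1]:o[1]+sz[1],o[0]:o[0]+sz[0]],None,fx=k,fy=k,interpolation=cv2.INTER_CUBIC))
E
python3 -c "
from h import *
rel(-162,42,120)"; python3 look.py a
```

```text
t 3.7 borer tcp [-170.6   44.3  148.6] F [0.6 0.  0.2] op 77.9
turn [-0.003 -0.    -0.01 ]  shift(cur) [ 8.6  2.3 28.6]  shift(after turn) [ 8.6  2.3 28.6]
```

View pics/top_a.png

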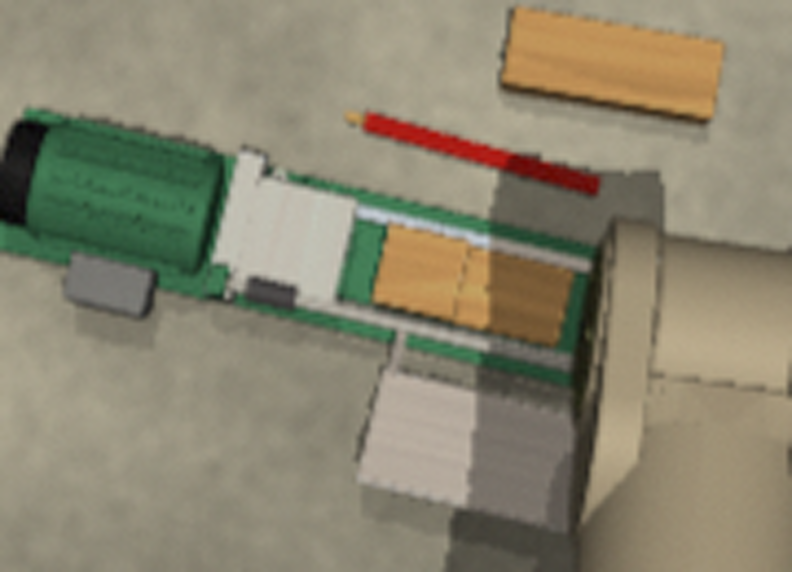

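View pics/side_a.png

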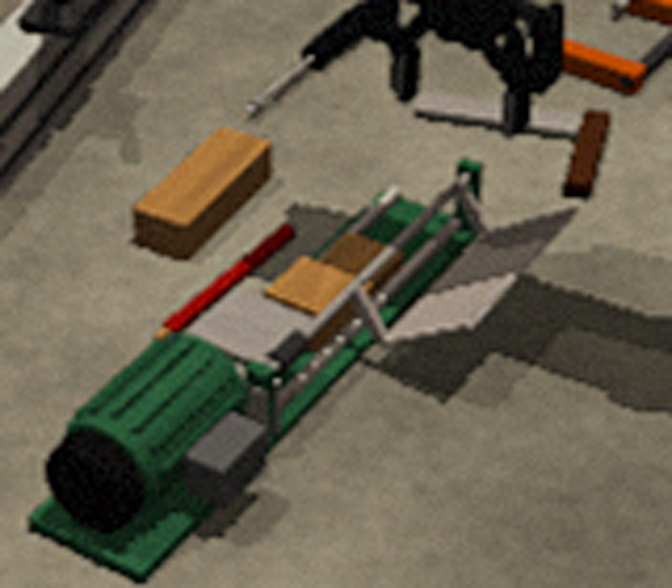

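Run:
```python
from h import *
s=bot.state();Rm=R.from_quat(s["eef_rot"])
for y in(-46,46):
  for z in(12,25):
    q=proj("side",Rm.apply([0,y,z])+s["position"])[0]; print(y,z,np.round((q-[240,170])*4.2))
p=[tow1(*a) for a in((-140,-24,28),(-140,24,28),(-24,-24,46),(-24,24,46),(-200,128,72),(-40,128,72))]
print(np.round((proj("side",p)-[240,170])*4.2+2))
```

```text
-46 12 [514. 126.]
-46 25 [512. 142.]
46 12 [400.  87.]
46 25 [399. 103.]
[[353. 228.]
 [408. 248.]
 [266. 289.]
 [324. 313.]
 [577. 204.]
 [471. 322.]]
```

{"fn": "servo_tool", "kwargs": {
  "targets": "78 7 1 20 -0.003 0 -0.01;78 0 0 30 0 0 0;78 0 0 15 0 0 0;78 0 0 0 0 0 0"
}}

```text
t: 4.2
position: [521.9, -176.4, 83.8]
eef_rot: [0.79, 0.613, 0.0, 0.0]
contact_force: [0.2, -0.1, -0.8]
opening: 77.9
```

```bash
python3 -c "
from h import *
rel(-162,42,75)"; python3 look.py b
```

```text
t 4.2 borer tcp [-163.5   42.9   83.8] F [ 0.2 -0.1 -0.8] op 77.9
turn [ 0.001  0.    -0.   ]  shift(cur) [1.5 0.9 8.8]  shift(after turn) [1.5 0.9 8.8]
```

View pics/side_b.png

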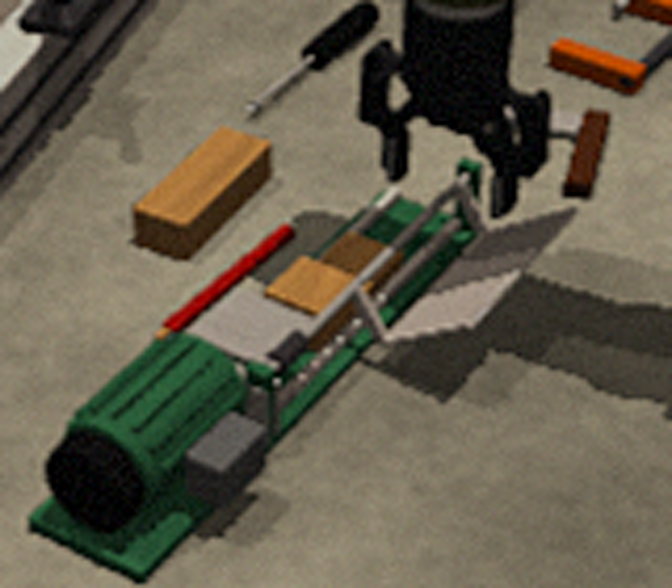

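View pics/top_b.png

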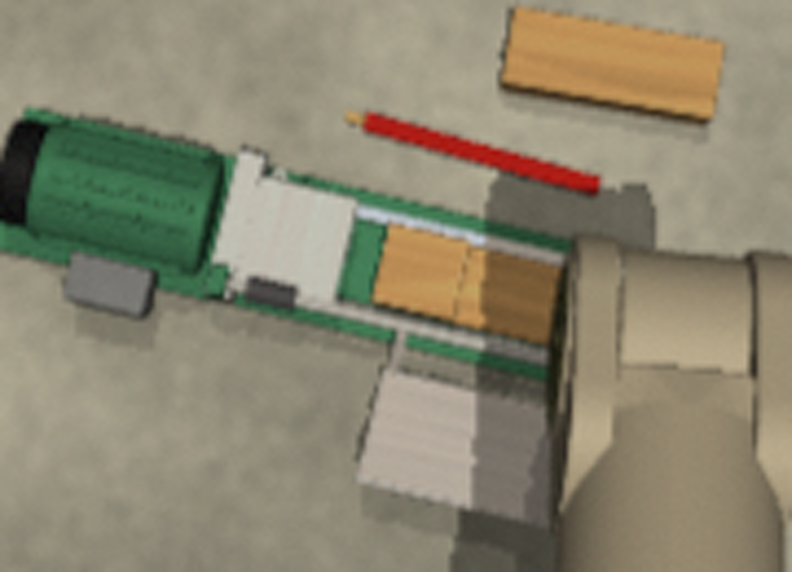

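```bash
cat > tips.py <<'E'
from h import *
s=bot.state();Rm=R.from_quat(s["eef_rot"])
for y in(-46,46):
  for z in(14,20,25):
    q=proj("side",Rm.apply([0,y,z])+s["position"])[0]; print(y,z,np.round((q-[240,170])*4.2+2),np.round(tobp(Rm.apply([0,y,z])+s["position"])))
E
python3 tips.py
```

```text
-46 14 [503. 212.] [-163.   87.   72.]
-46 20 [503. 218.] [-163.   87.   66.]
-46 25 [502. 224.] [-163.   87.   61.]
46 14 [392. 172.] [-163.   -5.   72.]
46 20 [392. 179.] [-163.   -5.   66.]
46 25 [392. 184.] [-163.   -5.   61.]
```

{"fn": "servo_tool", "kwargs": {
  "targets": "78 0 0 8 0 0 0;78 0 0 0 0 0 0"
}}

```text
t: 4.5
position: [522.8, -176.2, 76.5]
eef_rot: [0.79, 0.613, 0.001, 0.001]
contact_force: [0.3, 0.8, 1.0]
opening: 77.9
```

{"fn": "servo_tool", "kwargs": {
  "targets": "78 0 0 4 0 0 0;78 0 0 0 0 0 0"
}}

```text
t: 4.7
position: [522.5, -175.9, 72.1]
eef_rot: [0.79, 0.613, 0.001, 0.001]
contact_force: [0.5, 0.3, -0.3]
opening: 78.0
```

{"fn": "servo_tool", "kwargs": {
  "targets": "78 0 0 4 0 0 0;78 0 0 0 0 0 0"
}}

```text
t: 4.9
position: [522.4, -175.9, 67.8]
eef_rot: [0.79, 0.613, 0.001, 0.001]
contact_force: [-0.6, -0.8, -0.0]
opening: 78.0
```

{"fn": "servo_tool", "kwargs": {
  "targets": "78 0 0 4 0 0 0;78 0 0 0 0 0 0"
}}

```text
t: 5.1
position: [522.4, -175.9, 63.7]
eef_rot: [0.79, 0.613, 0.001, 0.001]
contact_force: [-0.9, -0.3, 0.8]
opening: 78.0
```

{"fn": "servo_tool", "kwargs": {
  "targets": "78 0 0 3 0 0 0;78 0 0 0 0 0 0"
}}

```text
t: 5.3
position: [522.5, -175.9, 60.9]
eef_rot: [0.79, 0.613, 0.001, 0.001]
contact_force: [-0.3, -0.8, -1.0]
opening: 78.1
```

{"fn": "servo_tool", "kwargs": {
  "targets": "78 0 0 3 0 0 0;78 0 0 0 0 0 0"
}}

```text
t: 5.5
position: [523.2, -176.1, 58.5]
eef_rot: [0.79, 0.613, 0.001, 0.002]
contact_force: [0.2, -0.4, 3.2]
opening: 77.6
```

{"fn": "servo_tool", "kwargs": {
  "targets": "78 0 0 3 0 0 0;78 0 0 0 0 0 0"
}}

```text
t: 5.7
position: [523.8, -176.2, 55.8]
eef_rot: [0.79, 0.613, 0.002, 0.002]
contact_force: [2.9, -0.9, 6.3]
opening: 78.1
```

{"fn": "servo_tool", "kwargs": {
  "targets": "78 0 0 4 0 0 0;78 0 0 4 0 0 0;78 0 0 4 0 0 0;78 0 0 0 0 0 0"
}}

```text
t: 6.1
position: [527.4, -177.2, 46.0]
eef_rot: [0.79, 0.613, 0.004, 0.005]
contact_force: [11.1, -3.2, 10.6]
opening: 78.2
```

```bash
python3 -c "
from h import *
rel(-162,42,35)"; python3 look.py c; python3 tips.py
```

```text
t 6.1 borer tcp [-162.8   37.4   46. ] F [11.1 -3.2 10.6] op 78.2
turn [0.013 0.    0.001]  shift(cur) [ 0.8 -4.8 11. ]  shift(after turn) [ 0.8 -4.6 11. ]
-46 14 [495. 255.] [-163.   83.   32.]
-46 20 [494. 261.] [-163.   83.   26.]
-46 25 [493. 267.] [-163.   83.   21.]
46 14 [386. 214.] [-163.   -9.   33.]
46 20 [386. 220.] [-163.   -9.   27.]
46 25 [385. 226.] [-163.   -9.   22.]
```

View pics/side_c.png

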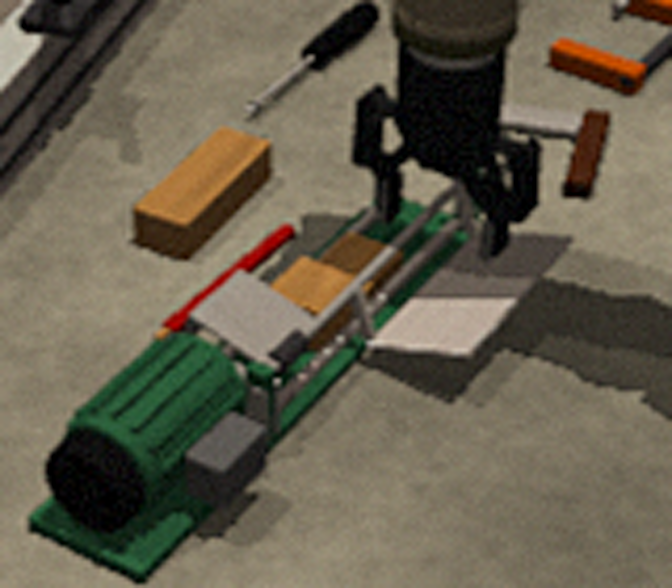

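View pics/top_c.png

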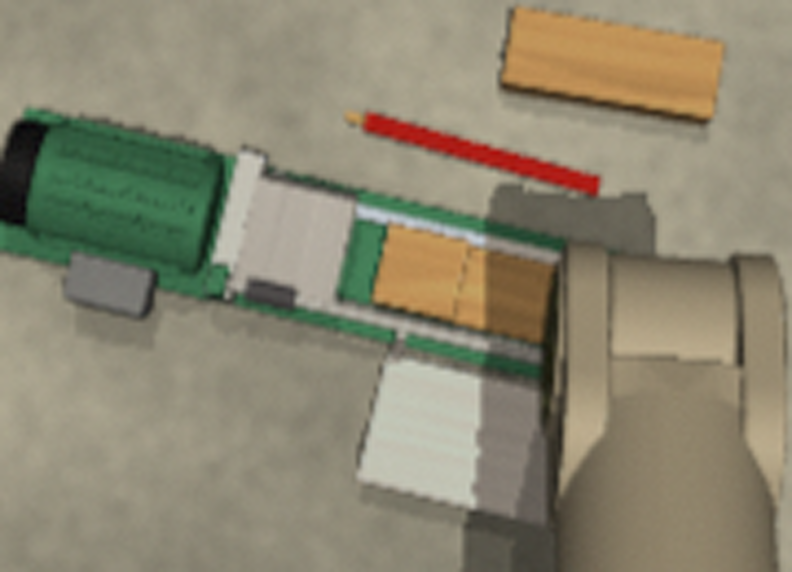

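{"fn": "servo_tool", "kwargs": {
  "targets": "78 0 0 4 0 0 0;78 0 0 4 0 0 0;78 0 0 0 0 0 0"
}}

```text
t: 6.5
position: [530.6, -178.0, 40.3]
eef_rot: [0.79, 0.613, 0.006, 0.008]
contact_force: [14.8, -5.4, 19.0]
opening: 77.8
```

{"fn": "servo_tool", "kwargs": {
  "targets": "78 0 0 3 0 0 0;78 0 0 0 0 0 0"
}}

```text
t: 6.7
position: [532.0, -178.4, 38.4]
eef_rot: [0.79, 0.613, 0.007, 0.009]
contact_force: [17.1, -5.1, 22.8]
opening: 78.1
```

```bash
python3 -c "
from h import *
rel(-162,42,35)"; python3 look.py d; python3 tips.py
```

```text
t 6.7 borer tcp [-162.8   32.6   38.4] F [17.1 -5.1 22.8] op 78.1
turn [0.023 0.    0.   ]  shift(cur) [ 0.8 -9.5  3.2]  shift(after turn) [ 0.8 -9.4  3.4]
-46 14 [488. 261.] [-163.   78.   23.]
-46 20 [487. 268.] [-163.   78.   17.]
-46 25 [487. 273.] [-163.   78.   12.]
46 14 [380. 219.] [-163.  -14.   26.]
46 20 [380. 226.] [-163.  -14.   20.]
46 25 [379. 231.] [-163.  -14.   15.]
```

View pics/side_d.png

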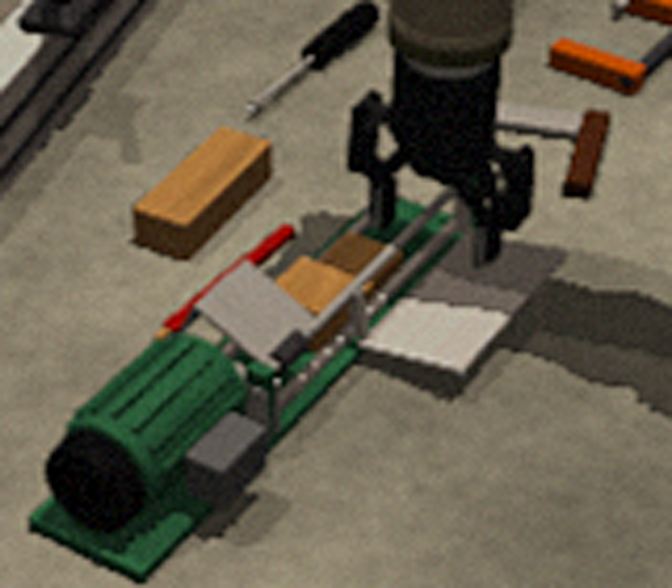

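View pics/top_d.png

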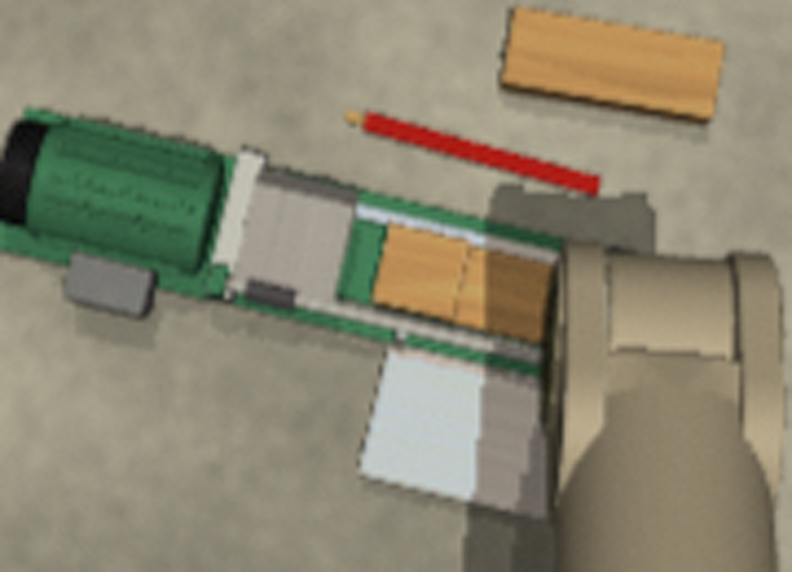

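{"fn": "servo_tool", "kwargs": {
  "targets": "74 0 0 0 0 0 0;74 0 0 0 0 0 0"
}}

```text
t: 7.0
position: [531.3, -178.1, 38.3]
eef_rot: [0.79, 0.613, 0.006, 0.009]
contact_force: [16.3, -3.0, 23.5]
opening: 74.1
```

{"fn": "servo_tool", "kwargs": {
  "targets": "70 0 0 0 0 0 0;70 0 0 0 0 0 0"
}}

```text
t: 7.2
position: [530.7, -178.0, 38.0]
eef_rot: [0.79, 0.613, 0.006, 0.008]
contact_force: [13.8, -3.5, 22.3]
opening: 69.7
```

```bash
python3 -c "
from h import *
rel(-162,42,35)"
```

```text
t 7.2 borer tcp [-162.8   33.9   38. ] F [13.8 -3.5 22.3] op 69.7
turn [0.02  0.    0.001]  shift(cur) [ 0.8 -8.1  2.9]  shift(after turn) [ 0.8 -8.1  3. ]
```

{"fn": "servo_tool", "kwargs": {
  "targets": "67 0 3 0 0 0 0;67 0 0 0 0 0 0"
}}

```text
t: 7.4
position: [531.5, -178.3, 36.7]
eef_rot: [0.79, 0.613, 0.005, 0.006]
contact_force: [8.4, -2.9, 20.4]
opening: 67.0
```

{"fn": "servo_tool", "kwargs": {
  "targets": "67 0 3 0 0 0 0;67 0 0 0 0 0 0"
}}

```text
t: 7.6
position: [532.8, -178.6, 35.7]
eef_rot: [0.79, 0.613, 0.003, 0.005]
contact_force: [5.5, -2.1, 17.4]
opening: 67.3
```

```bash
python3 -c "
from h import *
rel(-162,42,35)"; python3 look.py e; python3 tips.py
```

```text
t 7.6 borer tcp [-162.8   31.8   35.7] F [ 5.5 -2.1 17.4] op 67.3
turn [0.012 0.    0.001]  shift(cur) [  0.8 -10.2   0.5]  shift(after turn) [  0.8 -10.2   0.7]
-46 14 [487. 264.] [-163.   78.   21.]
-46 20 [486. 270.] [-163.   78.   15.]
-46 25 [486. 275.] [-163.   78.   10.]
46 14 [379. 223.] [-163.  -14.   22.]
46 20 [379. 229.] [-163.  -14.   16.]
46 25 [379. 234.] [-163.  -14.   11.]
```

View pics/side_e.png

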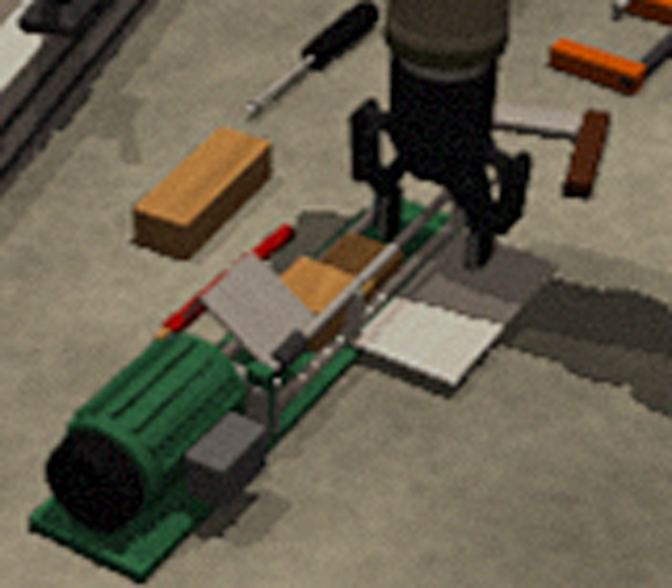

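```bash
cat > ang.py <<'E'
from h import *
def pt(x,y,z,a):
    dy,dz=y-35,z-58; c,s=np.cos(a),np.sin(a)
    return tow1(x,35+c*dy+s*dz,58-s*dy+c*dz)
for a in(.4,.5,.55,.6,.65,.7):
    P=[pt(-40,128,72,a),pt(-40,60,25,a),pt(-200,128,72,a)]
    print(a,"side",np.round((proj("side",P)-[240,170])*4.2+2).astype(int).tolist(),"top",np.round((proj("top",P)-[245,170])*4.4+2).astype(int).tolist(),"z",np.round([P[0][2],P[1][2]],1),np.round(tobp(P[0])[1],1))
E
python3 ang.py
```

```text
0.4 side [[465, 364], [362, 342], [570, 244]] top [[359, 476], [389, 346], [620, 537]] z [34.7 17.9] 126.1
0.5 side [[461, 373], [357, 341], [566, 253]] top [[360, 471], [391, 339], [620, 533]] z [25.7 17.1] 123.3
0.55 side [[458, 377], [355, 340], [563, 257]] top [[360, 469], [392, 336], [619, 530]] z [21.3 16.8] 121.6
0.6 side [[456, 381], [352, 339], [561, 261]] top [[361, 465], [392, 333], [619, 526]] z [17.  16.6] 119.7
0.65 side [[453, 384], [350, 338], [557, 264]] top [[362, 462], [393, 329], [619, 523]] z [12.9 16.6] 117.5
0.7 side [[449, 387], [347, 337], [554, 268]] top [[363, 458], [394, 326], [620, 519]] z [ 8.8 16.7] 115.1
```

View pics/top_e.png

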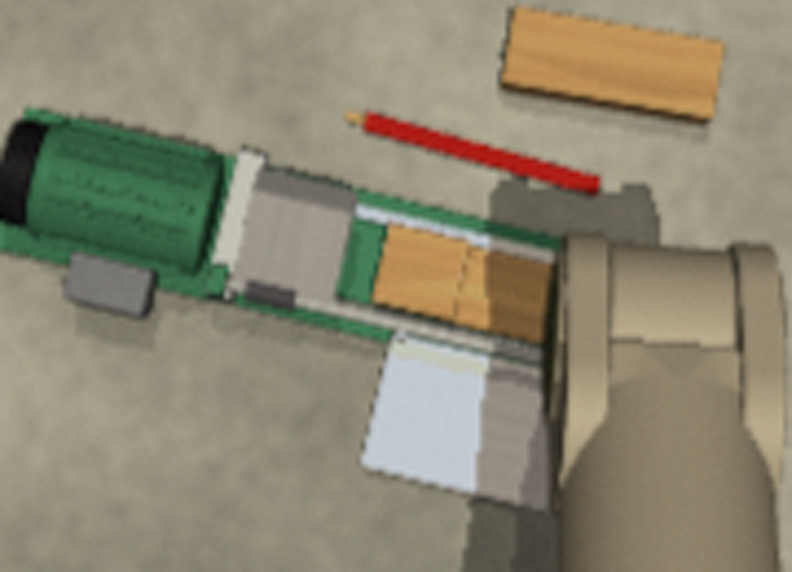

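{"fn": "servo_tool", "kwargs": {
  "targets": "67 4 0 1.5 0 0 0;67 4 0 0 0 0 0;67 4 0 0 0 0 0;67 4 0 0 0 0 0;67 0 0 0 0 0 0"
}}

```text
t: 8.2
position: [534.4, -165.5, 33.2]
eef_rot: [0.791, 0.612, 0.001, 0.005]
contact_force: [1.5, -8.5, 15.2]
opening: 66.9
```

```bash
python3 -c "
from h import *
rel(-68.5,32,35)"; python3 look.py f
```

```text
t 8.2 borer tcp [-149.7   33.5   33.2] F [ 1.5 -8.5 15.2] op 66.9
turn [ 0.009  0.004 -0.001]  shift(cur) [81.2  1.4 -2. ]  shift(after turn) [81.2  1.5 -1.8]
```

View pics/side_f.png

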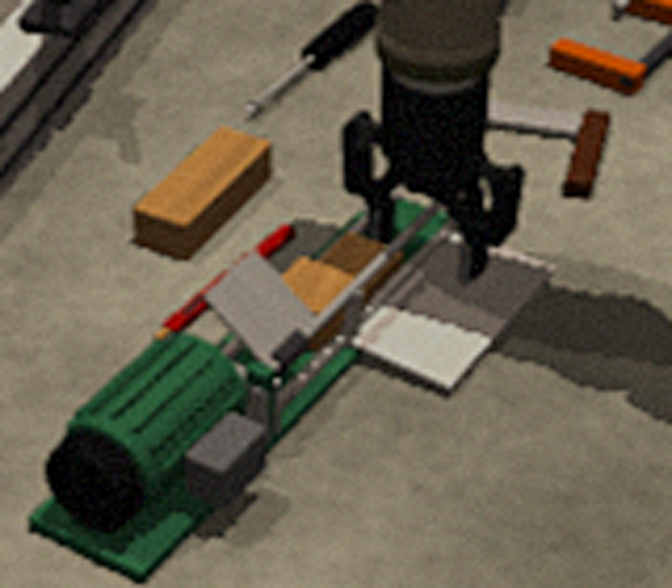

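View pics/top_f.png

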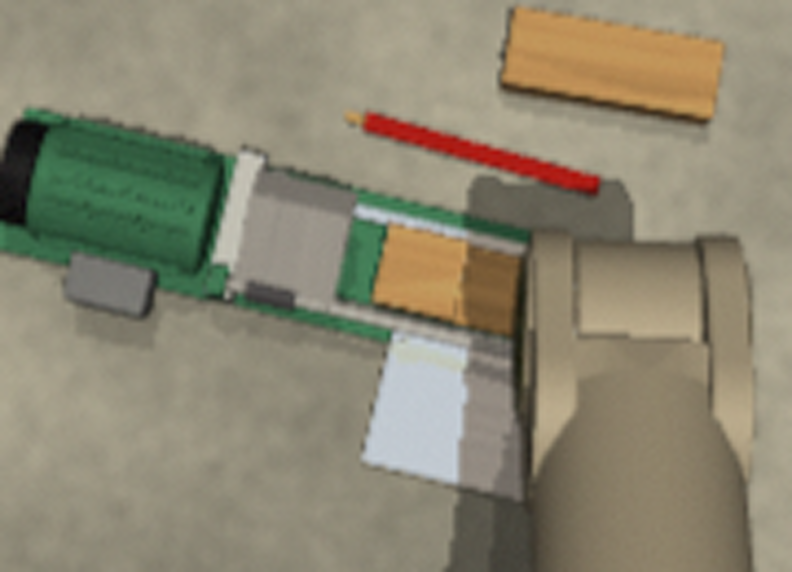

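{"fn": "servo_tool", "kwargs": {
  "targets": "67 4 0 0 0 0 0;67 4 0 0 0 0 0;67 4 0 0 0 0 0;67 4 0 0 0 0 0;67 4 0 0 0 0 0;67 0 0 0 0 0 0"
}}

```text
t: 8.9
position: [537.9, -145.4, 32.1]
eef_rot: [0.791, 0.612, 0.0, 0.003]
contact_force: [-0.9, -5.8, 12.9]
opening: 67.1
```

```bash
python3 -c "
from h import *
rel(-68.5,32,35)"; python3 look.py g
```

```text
t 8.9 borer tcp [-129.4   35.1   32.1] F [-0.9 -5.8 12.9] op 67.1
turn [ 0.005  0.003 -0.001]  shift(cur) [60.9  3.1 -3.1]  shift(after turn) [60.9  3.1 -2.9]
```

View pics/side_g.png

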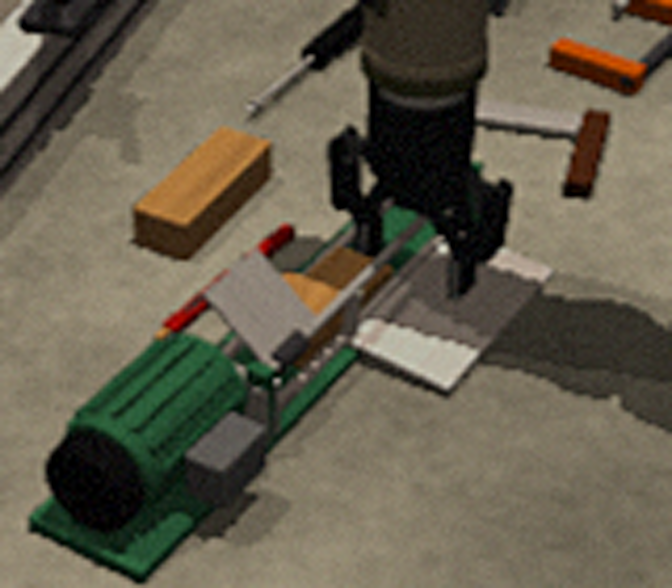

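View pics/top_g.png

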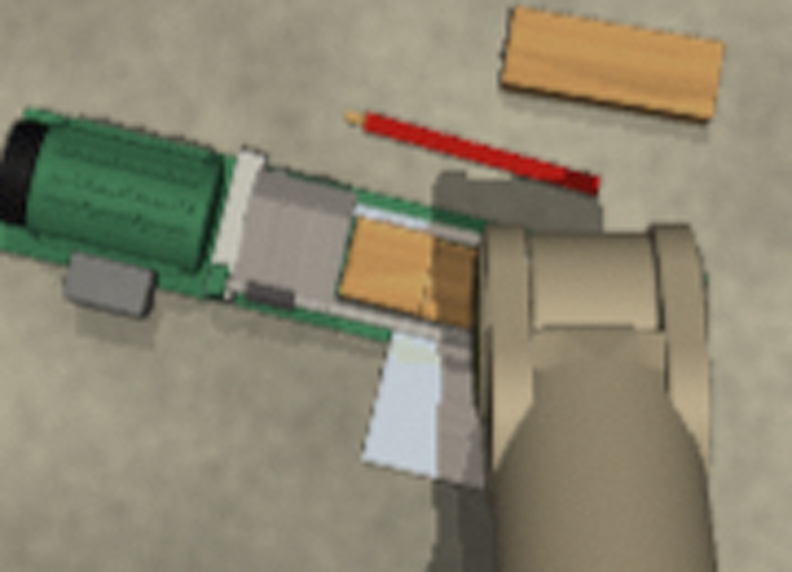

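{"fn": "servo_tool", "kwargs": {
  "targets": "67 4 0 0 0 0 0;67 4 0 0 0 0 0;67 4 0 0 0 0 0;67 4 0 0 0 0 0;67 4 0 0 0 0 0;67 4 0 0 0 0 0;67 4 0 0 0 0 0;67 4 0 0 0 0 0;67 4 0 0 0 0 0;67 4 0 0 0 0 0;67 0 0 0 0 0 0"
}}

```text
t: 10.1
position: [547.6, -106.6, 31.8]
eef_rot: [0.791, 0.612, 0.0, 0.003]
contact_force: [-1.8, -7.4, 11.2]
opening: 67.1
```

```bash
python3 -c "
from h import *
rel(-68.5,32,35)"; python3 look.py h
```

```text
t 10.1 borer tcp [-89.5  35.4  31.8] F [-1.8 -7.4 11.2] op 67.1
turn [ 0.004  0.003 -0.001]  shift(cur) [21.   3.4 -3.2]  shift(after turn) [21.   3.4 -3.2]
```

View pics/side_h.png

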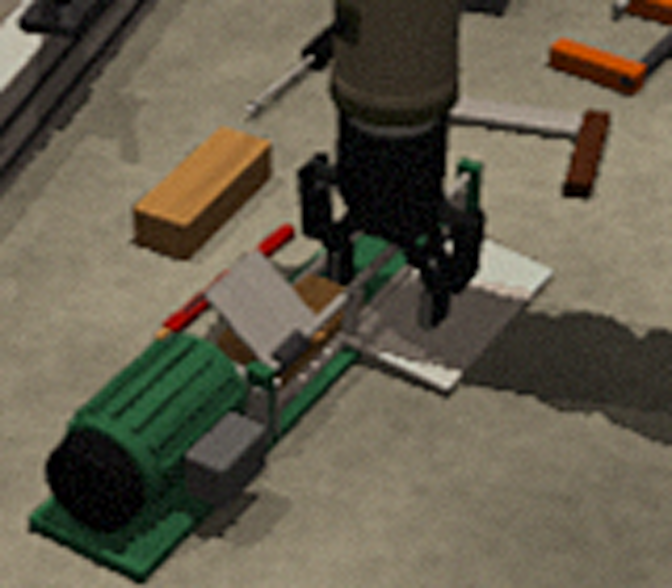

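View pics/top_h.png

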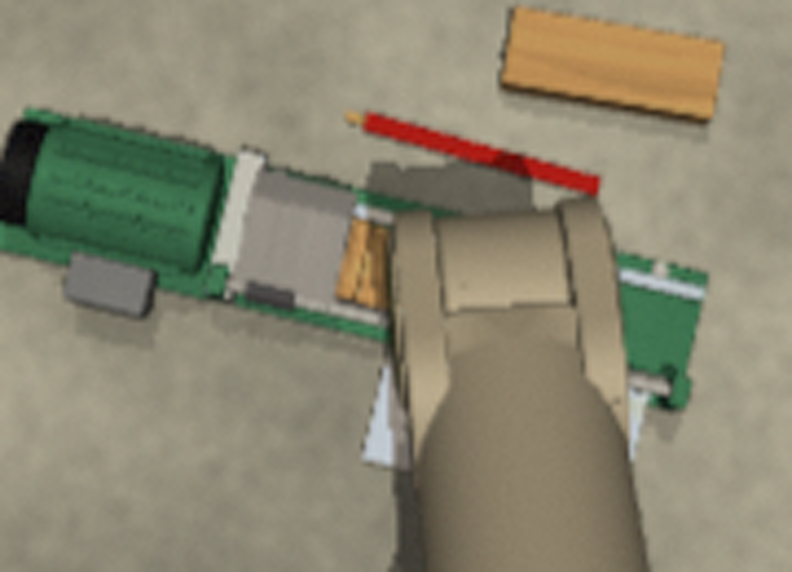

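{"fn": "servo_tool", "kwargs": {
  "targets": "67 4 0 0 0 0 0;67 4 0 0 0 0 0;67 4 0 0 0 0 0;67 0 0 0 0 0 0"
}}

```text
t: 10.6
position: [550.6, -95.0, 31.8]
eef_rot: [0.791, 0.612, 0.0, 0.003]
contact_force: [-2.1, -6.8, 11.5]
opening: 67.0
```

{"fn": "servo_tool", "kwargs": {
  "targets": "67 2 0 0 0 0 0;67 2 0 0 0 0 0;67 0 0 0 0 0 0"
}}

```text
t: 10.9
position: [551.4, -91.5, 31.7]
eef_rot: [0.791, 0.612, -0.0, 0.003]
contact_force: [-2.2, -7.3, 11.2]
opening: 67.4
```

{"fn": "servo_tool", "kwargs": {
  "targets": "67 2 0 0 0 0 0;67 0 0 0 0 0 0"
}}

```text
t: 11.1
position: [551.9, -89.6, 31.7]
eef_rot: [0.791, 0.612, -0.0, 0.003]
contact_force: [-0.4, -8.0, 11.5]
opening: 67.1
```

```bash
python3 -c "
from h import *
rel(-68.5,32,35)"
```

```text
t 11.1 borer tcp [-71.9  35.5  31.7] F [-0.4 -8.  11.5] op 67.1
turn [ 0.004  0.004 -0.002]  shift(cur) [ 3.4  3.5 -3.3]  shift(after turn) [ 3.4  3.5 -3.3]
```

{"fn": "servo_tool", "kwargs": {
  "targets": "67 2 0 0 0 0 0;67 0 0 0 0 0 0"
}}

```text
t: 11.3
position: [552.3, -87.7, 31.6]
eef_rot: [0.791, 0.612, -0.0, 0.003]
contact_force: [-1.7, -7.7, 11.3]
opening: 67.1
```

{"fn": "servo_tool", "kwargs": {
  "targets": "67 2 0 0 0 0 0;67 0 0 0 0 0 0"
}}

```text
t: 11.5
position: [552.8, -85.9, 31.6]
eef_rot: [0.791, 0.612, -0.0, 0.003]
contact_force: [-2.0, -8.5, 11.1]
opening: 66.7
```

{"fn": "servo_tool", "kwargs": {
  "targets": "67 2 0 0 0 0 0;67 0 0 0 0 0 0"
}}

```text
t: 11.7
position: [552.8, -85.8, 31.6]
eef_rot: [0.791, 0.611, -0.001, 0.003]
contact_force: [-4.8, -13.0, 13.6]
opening: 67.2
```

{"fn": "servo_tool", "kwargs": {
  "targets": "67 2 0 0 0 0 0;67 0 0 0 0 0 0"
}}

```text
t: 11.9
position: [552.8, -85.7, 31.6]
eef_rot: [0.792, 0.611, -0.002, 0.004]
contact_force: [-6.4, -16.9, 14.2]
opening: 67.1
```

```bash
python3 -c "
from h import *
rel(-68.5,32,35)"; python3 look.py i
```

```text
t 11.9 borer tcp [-67.9  35.5  31.6] F [ -6.4 -16.9  14.2] op 67.1
turn [ 0.003  0.008 -0.006]  shift(cur) [-0.6  3.5 -3.4]  shift(after turn) [-0.6  3.5 -3.4]
```

View pics/side_i.png

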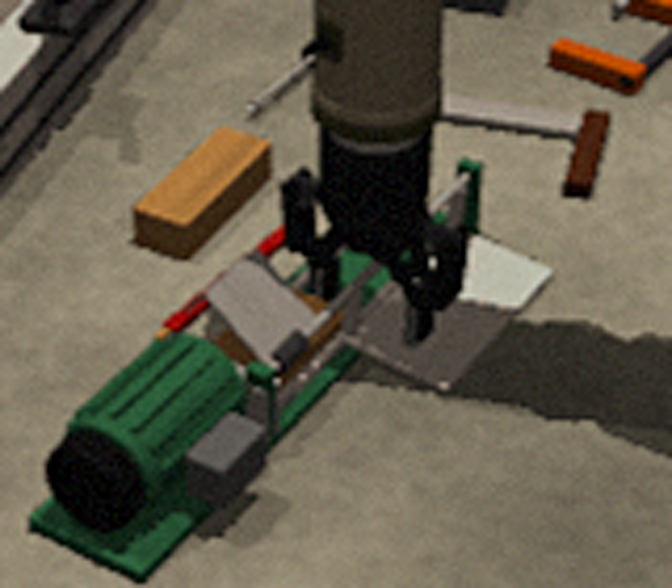

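View pics/top_i.png

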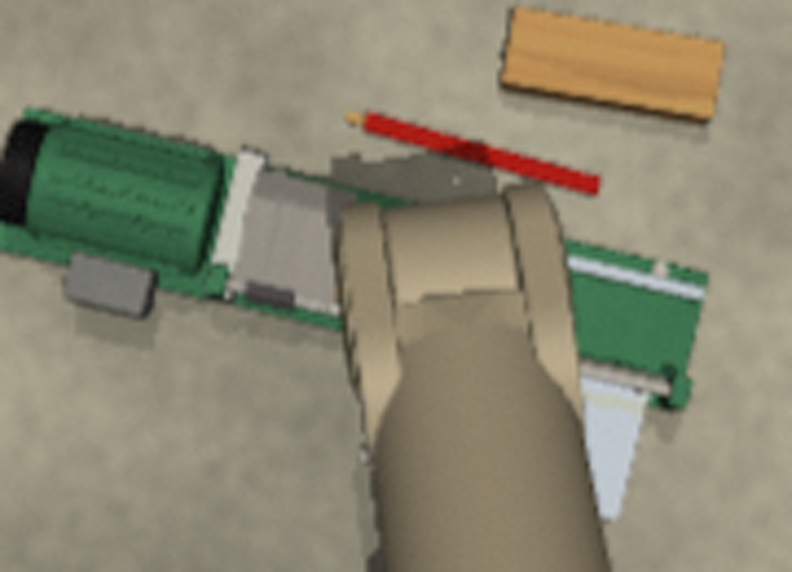

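{"fn": "servo_tool", "kwargs": {
  "targets": "67 -3 0 0 0 0 0;67 -3 0 0 0 0 0;67 -3 0 0 0 0 0;67 -3 0 0 0 0 0;67 -3 0 0 0 0 0;67 0 0 0 0 0 0"
}}

```text
t: 12.6
position: [551.2, -91.1, 31.8]
eef_rot: [0.79, 0.614, 0.002, 0.001]
contact_force: [1.5, 5.0, 10.8]
opening: 67.1
```

{"fn": "servo_tool", "kwargs": {
  "targets": "67 0 0 -4 0 0 0;67 0 0 -4 0 0 0;67 0 0 -4 0 0 0;67 0 0 -4 0 0 0;67 0 0 -4 0 0 0;67 0 0 0 0 0 0"
}}

```text
t: 13.2
position: [551.0, -93.5, 51.8]
eef_rot: [0.79, 0.613, 0.002, 0.002]
contact_force: [-1.1, -0.1, 4.2]
opening: 67.2
```

```bash
python3 -c "
from h import *
rel(-78,40,80)"
```

```text
t 13.2 borer tcp [-75.9  35.4  51.8] F [-1.1 -0.1  4.2] op 67.2
turn [ 0.005 -0.     0.   ]  shift(cur) [ -2.1  -4.5 -28.2]  shift(after turn) [ -2.1  -4.6 -28.2]
```

Finger is 7.5 mm clear of the block's rear; let the paddle up gently the rest of the way.

{"fn": "servo_tool", "kwargs": {
  "targets": "67 0 0 -3 0 0 0;67 0 0 -3 0 0 0;67 0 0 -3 0 0 0;67 0 0 -4 0 0 0;67 0 0 -5 0 0 0;67 0 0 -10 0 0 0;67 0 0 -20 0 0 0;67 0 0 -40 0 0 0;67 0 0 -50 0 0 0;67 0 0 -50 0 0 0;67 -40 0 0 0 0 0;67 -50 0 0 0 0 0;67 -50 0 0 0 0 0;67 -50 0 0 0 0 0;67 -50 0 0 0 0 0;67 0 0 0 0 0 0"
}}

```text
t: 14.8
position: [485.5, -334.5, 238.9]
eef_rot: [0.794, 0.608, -0.001, 0.002]
contact_force: [0.1, 0.6, 0.5]
opening: 66.7
```

```bash
python3 -c "
from h import *
rel(-68.5,32,35)"; python3 look.py j
```

```text
t 14.8 borer tcp [-325.6   38.8  238.9] F [0.1 0.6 0.5] op 66.7
turn [ 0.002  0.004 -0.012]  shift(cur) [258.    3.4 202.8]  shift(after turn) [257.1   6.8 203.9]
```

View pics/side_j.png

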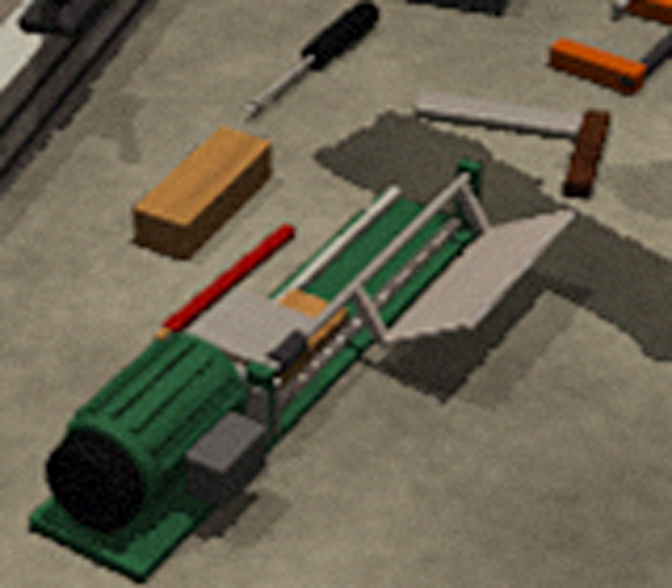

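View pics/top_j.png

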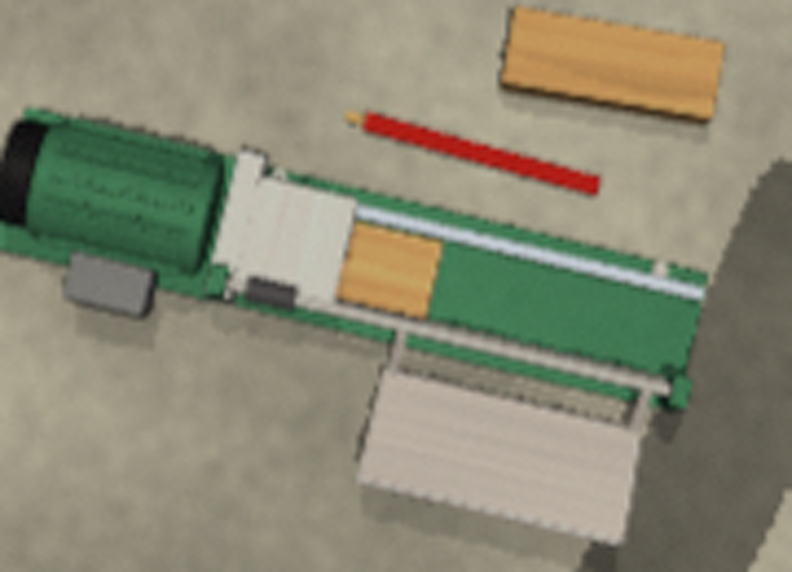

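Run:
```python
from h import *
for uv in((442,240),(432,318)): print(tobp(unproj("top",[((uv[0]-2)/4.4+245,(uv[1]-2)/4.4+170)],28)[0]))
a=cv2.imread("pics/top0.png").astype(int); b=bot.grab_frame("top")[:,:,::-1].astype(int)
d=np.abs(a-b).max(2)>40; n,l,s,c=cv2.connectedComponentsWithStats(d.astype(np.uint8))
print([s[i].tolist() for i in range(1,n) if s[i][4]>25])
print(bot.hand_in())
```

```text
[-56.48269638 -23.6975011   28.        ]
[-61.31699813  23.69045905  28.        ]
[[301, 205, 151, 208, 6588], [321, 220, 55, 29, 779], [442, 225, 56, 113, 2187], [518, 245, 16, 43, 125], [486, 259, 32, 40, 514], [445, 290, 110, 85, 4019], [343, 338, 98, 103, 2903], [549, 366, 73, 47, 1327], [385, 379, 84, 101, 2176], [602, 417, 38, 63, 2027], [511, 424, 90, 56, 1483], [281, 426, 8, 10, 27], [279, 438, 9, 14, 72], [297, 457, 27, 23, 252], [276, 463, 12, 17, 86], [429, 466, 18, 14, 123]]
the job is handed in; nothing more can be done
None
```

The block is in the borer with its nose home against the end stop, the flap is shut behind its step, and the job is handed in at about 15 s.

One fingertip pressed the paddle down to a guard angle of roughly 0.6–0.65. With the paddle held there, the other fingertip pushed the block about 80 mm along the channel. I then backed that finger off, let the paddle up gently and moved the arm clear. Nothing was gripped or lifted.

**Last checks:**
- **Home:** the finger stopped dead while I pushed on and the force along the push kept rising. Its front face was then at borer x ≈ -57, against -57.5 for home.
- **Rear end:** in the final picture it measures x -56.5 at one corner and -61.3 at the other, mean ≈ -59. That is within the pixel error of my fit, but the two corners disagree by about 5 mm.
- **Guard:** in the pictures taken after the release, the paddle and flap look exactly as they did shut at the start.
- **Other things on the bench:** the pencil, plain blank, screwdriver and try square look unmoved in those pictures. The final comparison with the start picture changed mainly at the borer and along the arm and its shadow. That band crosses the try square and clamp, so it says nothing about those two. The glue and jar showed no change.
- **Forces:** the measured wrist force peaked at about 29 N, when friction dragged the paddle finger sideways. Narrowing the fingers and shifting sideways brought it down before I pushed the block.

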